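# Fill the knob jar through the funnel

### The arm

A 7-joint arm with a two-finger parallel gripper is mounted at the origin on the work surface. World frame = base frame: x ahead of the robot, y to its left, z up, the work surface at z = 0. Lengths are in m, angles in rad, forces in N, time in s.
With the tool pointing down it reaches from about 0.425 to 0.95 m from the base axis. Payload 4.7 kg.
Tool frame: the origin (TCP) lies on the centre line of the jaws, within the pads' length; the fingertips stand 11 mm ahead of it and the grasp point (between the pads) lies 8 mm behind it; z points along the fingers, y is the line along which they close (so a half turn about z gives the same grasp; the last joint's range is limited). The gripper opens to 85 mm and grips with 20 to 120 N. Pads are 22 mm wide; open, the fingers measure 114 mm over their backs; the gripper's body (76 mm by 85 mm) begins 54 mm behind the grasp point. The pads swing forward as they close: fully open they stand 13 mm farther back than shut.
Start: joints at [1.105, 0.469, -0.049, 1.532, 0.024, 1.141, -0.082], TCP at [0.286, -0.612, 0.242] pointing down, gripper open.
Joint ranges: [-2.59, 2.59], [-0.33, 1.99], [-1.39, 1.29], [0.1, 2.45], [-1.04, 4.18], [0.21, 1.99], [-2.66, 2.66]. Speed limits (rad/s): [2.57, 2.57, 3.14, 3.14, 3.14, 3.14, 3.14].

### API

Orientations are given as a unit quaternion [w, x, y, z].
In Python, from station import r gives the robot as it stands. Calls block until the motion is done:
- r.reach(position, orientation): joint-space move of the TCP to a pose.
- r.line_to(position, rot=None, velocity=0.15): straight line of the TCP; rot=None keeps the orientation; velocity is the mean speed in m/s.
- r.movej(angles): joint-space move.
- r.let_go() and r.close_gripper(): open the fingers fully, or close them until they stop; the grip force is fixed at half the most.
- r.pause(seconds).
- r.ik(position, orientation): joint angles nearest the present ones, or None.
- r.capture(name): name is "scene" or "top" or "wrist"; returns the picture (480x640x3 uint8, red, green, blue); there is no depth.
- r.camera_info(name): a dict with "fx", "fy", "cx", "cy" (pixels), "dist_coeffs" ([k1, k2, p1, p2, k3] as OpenCV has them; the pictures are not rectified), "view" (4x4, takes a point from world to camera coordinates); the wrist camera has in their place "tool_from_camera" (4x4, takes a point from camera to tool coordinates, whose origin is the TCP and whose axes are the flange's). Camera axes: x right, y up, looking along -z (the intrinsics and any distortion apply to the point x, -y, -z); pixel columns grow to the right and rows downward; lengths in m; the calibration is good to about 2 mm. A picture is of the moment at which its call begins: read the wrist's pose just before it. camera_info takes no time and is no camera call.
A pose or a line that the arm cannot do raises r.IKError and nothing moves.
- r.hand_in(): hands the job in; it is judged then, once.
Trained networks look in the newest picture that a camera, given by its name, has taken for a name from the list of things; names that differ only in an ending like _2 or _b are one class to them, and where a whole thing is asked for, a point or a joint stands for the part that bears it (a point fixed in the world has none). Each returns a list of dicts, best first, with "score" (0 to 1); they miss things now and then, are a little off and sometimes report something else, mostly with a low value. They report only what shows in the picture. A call takes as long as a camera call.
- r.outline_of(camera, label): "region" (480x640 bool, what is visible of it) and "centre" ([column, row] in pixels, amid what is visible of it).
- r.landmark_of(camera, label): "centre" ([column, row] in pixels: a listed point, or the origin of a listed thing).
Readings, each from a call of its own:
- r.get_time_s(): time.
- r.get_q(): joint angles.
- r.get_dq(): joint speeds.
- r.get_effort(): joint torques, N m.
- r.get_tcp_pos(): TCP position.
- r.get_tool_rot(): TCP orientation.
- r.get_contact_force(): force on the tool from outside, world axes, zero at the start.
- r.get_torque(): the same for the moment, N m.
- r.get_opening(): opening from 0.0 (shut) to 1.0 (fully open).
- r.get_grasp_force(): force on a finger pad.
Only numpy, scipy, OpenCV 4.12 (cv2) and the standard library are available. Lean on these libraries where they do the work, as an engineer would, in place of code of your own. Each camera call takes 0.05 s, during which the arm holds its last target. There are 200 camera calls.

### The job

Slide the open glass jar gently under the funnel until it is home against the stop, then take the scoop and tip all six wooden knobs through the funnel into the jar. Put the empty scoop back flat on the bench, leave the filled jar standing under the funnel, and do not disturb anything else on the bench.

Things in the scene. Friction and masses are not known exactly. Their poses are not given: they have to be found in the camera images.
- stand: Filling stand fixed to the bench: a plywood bridge 206 mm wide that carries a steel funnel. Origin on the bench straight below the funnel's axis, z up. Open at its -x side, where the jar enters. Two feet, 18 mm high, x = -55 to 85 mm, leave 146 mm between them. The bridge board spans 60 mm to the front and back of the axis, from 128 to 144 mm above the bench, overhung by the funnel.
- stop (a point): Point of the V-shaped wooden stop (24 mm high, fixed to the bench behind the funnel's axis, open towards -x) where its two faces would meet, on the bench, 57 mm behind the axis. A jar pushed home touches both faces and stands with its axis on the funnel's axis.
- spout (a point): Centre of the lower end of the funnel's spout, 107 mm above the bench, 7 mm over the jar's mouth. Spout 51 mm wide inside, 56 mm outside, 18 mm long; from there the cone widens, 41 degrees off the vertical, to the rim. It passes one knob at a time: when many arrive together they can lodge in the throat until nudged from above.
- funnel_rim (a point): Centre of the funnel's upper rim, 188 mm above the bench; the rim is 150 mm wide.
- jar: Empty, open clear glass jar with a narrow neck: body 80 mm wide up to 72 mm height (too wide to grasp), neck 66 mm outside and 59 mm inside, 100 mm tall, 0.3 to 0.5 kg. Origin at the centre of its underside, z up. Starts on the bench 145 to 185 mm in front of the funnel's axis, on the stand's open side, to its right as the robot sees it.
- jar_mouth (a point): Centre of the jar's mouth, 100 mm above its underside.
- scoop: Sheet-aluminium bench scoop holding the knobs, 0.18 to 0.29 kg empty. Origin at the centre of its underside, z up, x towards its open front lip. Trough 110 mm long, 84 mm wide, 3 mm thick; sides 44 mm high, falling to 12 mm at the open lip: carry it level or leaning back. The knobs begin to slide out at 15 to 28 degrees of forward tilt, often several at once.
- scoop_grip (a point): Where to hold the scoop's wooden handle, 42 mm above the bench. The handle, 24 mm wide (along the scoop's y) and 22 mm deep, runs 94 mm from the trough's back wall along the scoop's -x, rising 15 degrees; this point is 45 mm along it.
- scoop_lip (a point): Middle of the scoop's front lip, on the upper face of its floor, 55 mm in front of the scoop's origin.
- knob0: One of six alike smooth dark turned-wood knobs, barrel-shaped, 26 mm wide, 24 mm long, 16 g, standing in the scoop. Origin at the centre of its flat underside.
- knob1: Another such knob.
- knob2: Another such knob.
- knob3: Another such knob.
- knob4: Another such knob.
- knob5: Another such knob.
- clamp: F-clamp lying flat, 260 mm long, 105 mm wide, 20 mm high; bystander. Origin on the underside, near the middle of its bar.
- lidded_jar: Closed glass jar with a steel lid, 72 mm wide, 85 mm tall; bystander. Origin under its centre.
- glue: White glue bottle, 60 mm wide, 170 mm tall; bystander. Origin under its centre.
- sanding_block: Cork sanding block 115 x 65 x 35 mm; bystander. Origin under its centre.
- screwdriver: Wooden-handled screwdriver, 220 mm long, lying along its x; bystander.
- bridge_blank: Dark wooden bridge blank 165 x 45 x 12 mm, lying flat; bystander. Origin under its centre.

How it is judged:
By the outcome, as a careful person would: the job done as asked, in the order asked, and still so for the second after the job is handed in, with the robot touching nothing.
It also fails if it takes over 70 s, if anything falls off the work surface, if the arm or the gripper's body presses on something with over 40 N, if the wrist force passes 120 N, or if a joint passes its speed limit or range.

## Working session

There is one attempt and no reset: what is moved stays moved. The work goes in short steps, each a Python script; the robot and the scene stay as the last script left them, time stands still between calls to the robot, and variables do not carry over. Pictures are saved under pics/ and viewed, at most 10 in all, crops included, and the job is handed in when it is done.

```bash
mkdir -p pics; ls; cat > h.py <<'E'
import numpy as np, cv2
from station import r
from scipy.spatial.transform import Rotation as R
def ray(cam,px,info=None):
    i=info or r.camera_info(cam)
    K=np.array([[i['fx'],0,i['cx']],[0,i['fy'],i['cy']],[0,0,1.]])
    u=cv2.undistortPoints(np.array([[px]],float),K,np.array(i['dist_coeffs'],float))[0,0]
    d=np.array([u[0],-u[1],-1.])
    V=np.linalg.inv(np.array(i['view']))
    return V[:3,3],V[:3,:3]@d
def at_z(cam,px,z):
    o,d=ray(cam,px); return o+d*(z-o[2])/d[2]
def proj(cam,p):
    i=r.camera_info(cam); V=np.array(i['view']); c=V[:3,:3]@np.array(p)+V[:3,3]
    K=np.array([[i['fx'],0,i['cx']],[0,i['fy'],i['cy']],[0,0,1.]])
    return cv2.projectPoints(np.array([[c[0],-c[1],-c[2]]]),np.zeros(3),np.zeros(3),K,np.array(i['dist_coeffs'],float))[0].ravel()
def tri(ps):
    A=np.zeros((3,3));b=np.zeros(3)
    for o,d in ps:
        d=d/np.linalg.norm(d);M=np.eye(3)-np.outer(d,d);A+=M;b+=M@o
    return np.linalg.solve(A,b)
def save(cam,name):
    im=r.capture(cam); cv2.imwrite('pics/%s.png'%name,im[:,:,::-1]); return im
def q(Rm): x=R.from_matrix(Rm).as_quat(); return [x[3],x[0],x[1],x[2]]
E
python3 - <<'E'
from h import *
np.set_printoptions(precision=4,suppress=True)
for c in("scene","top"): save(c,c+"0")
Z=dict(stop=0,spout=.107,funnel_rim=.188,jar=0,jar_mouth=.1,scoop=0,scoop_grip=.042,scoop_lip=.003,clamp=0,lidded_jar=0,glue=0,sanding_block=0,screwdriver=0.01,bridge_blank=0,stand=0,knob0=.003)
for k,z in Z.items():
    for c in("scene","top"):
        for l in r.landmark_of(c,k)[:6 if k=='knob0' else 2]: print(k,c,round(l['score'],2),np.round(l['centre']),at_z(c,l['centre'],z))
print(r.get_time_s(),r.get_tool_rot())
for c in("scene","top"): print(np.linalg.inv(np.array(r.camera_info(c)['view']))[:3,3])
print(r.camera_info("wrist"))
E
```

```text
pics
stop scene 0.63 [331. 301.] [0.5572 0.0019 0.    ]
stop top 0.8 [295. 226.] [ 0.5571 -0.0046  0.    ]
stop top 0.27 [212. 278.] [0.4261 0.1918 0.    ]
spout scene 0.85 [319. 265.] [ 0.5535 -0.0556  0.107 ]
spout scene 0.71 [285. 231.] [ 0.5303 -0.2381  0.107 ]
spout top 0.96 [323. 221.] [ 0.5565 -0.0717  0.107 ]
funnel_rim scene 0.95 [319. 244.] [ 0.5567 -0.0562  0.188 ]
funnel_rim top 0.87 [315. 209.] [ 0.571  -0.0544  0.188 ]
jar scene 0.88 [284. 255.] [ 0.5338 -0.2451  0.    ]
jar top 0.73 [396. 234.] [ 0.5413 -0.2475  0.    ]
jar_mouth scene 0.73 [282. 236.] [ 0.5474 -0.2309  0.1   ]
jar_mouth scene 0.5 [436. 331.] [0.4914 0.3161 0.1   ]
jar_mouth top 0.61 [399. 231.] [ 0.5383 -0.2393  0.1   ]
jar_mouth top 0.18 [322. 227.] [ 0.5447 -0.0697  0.1   ]
scoop scene 0.65 [422. 331.] [0.4434 0.2533 0.    ]
scoop top 0.64 [193. 275.] [0.4335 0.2379 0.    ]
scoop_grip scene 0.9 [452. 341.] [0.4415 0.343  0.042 ]
scoop_grip scene 0.42 [436. 334.] [0.4554 0.3006 0.042 ]
scoop_grip top 0.63 [143. 265.] [0.4549 0.3434 0.042 ]
scoop_lip scene 0.66 [408. 316.] [0.4328 0.1911 0.003 ]
scoop
[... 1600 characters left out ...]
op 0.62 [187. 282.] [0.4178 0.2495 0.003 ]
knob0 top 0.58 [400. 231.] [ 0.548  -0.2554  0.003 ]
knob0 top 0.56 [201. 265.] [0.4586 0.2191 0.003 ]
knob0 top 0.55 [178. 277.] [0.4273 0.2724 0.003 ]
knob0 top 0.48 [202. 284.] [0.413  0.2137 0.003 ]
1.7 [0.0001 0.9762 0.2167 0.    ]
[1.2408 0.6658 1.0663]
[ 0.4283 -0.0729  1.1513]
{'fx': 336.8804234460449, 'fy': 336.8804234460449, 'cx': 324.240363456419, 'cy': 236.15384437985307, 'dist_coeffs': array([-0.0639,  0.    ,  0.    ,  0.    ,  0.    ]), 'tool_from_camera': array([[-0.0001,  0.9601,  0.2796,  0.0702],
       [ 1.    ,  0.    ,  0.0001, -0.0006],
       [ 0.0001,  0.2796, -0.9601, -0.132 ],
       [ 0.    ,  0.    ,  0.    ,  1.    ]])}
```

```bash
python3 -c "
import cv2
for c in('scene0','top0'):
    i=cv2.imread('pics/%s.png'%c)[130:400,110:550]
    cv2.imwrite('pics/%s_c.png'%c,cv2.resize(i,(800,491),interpolation=cv2.INTER_CUBIC))"
```

```text
(no output)
```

View pics/top0_c.png

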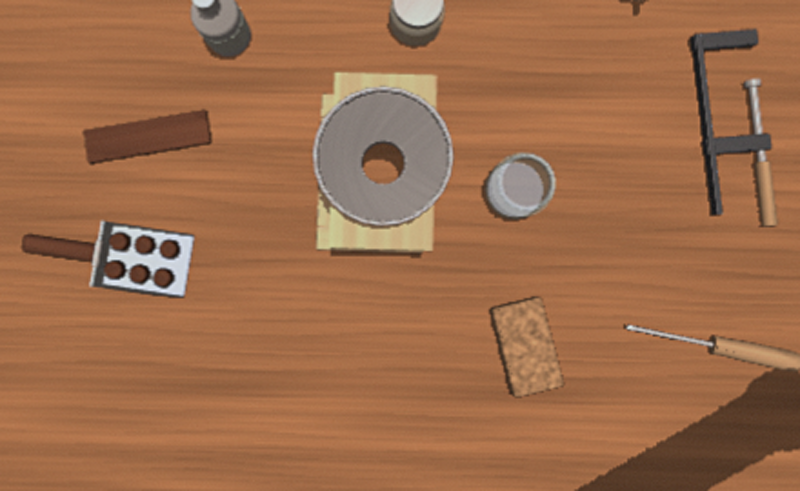

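View pics/scene0_c.png

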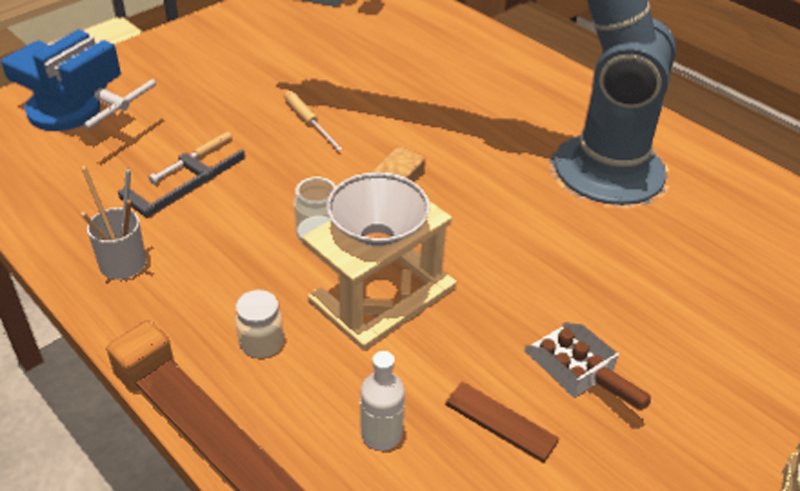

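The top crop shows the funnel centred at crop (383,157), which is full px (321,217). The jar is to its right at (520,186), the scoop with six knobs on the left, its handle pointing to +y. The stand's entry faces world -y. I'll refine with wrist views and check IK for a cradle push with the open gripper rolled about 25°.

```bash
cat >> h.py <<'E'
def tool(d,up,roll=0):
    "tool z=d, tool x ~ up, then roll about z (deg)"
    z=np.array(d,float);z/=np.linalg.norm(z);x=np.array(up,float);x-=z*(x@z);x/=np.linalg.norm(x)
    M=np.c_[x,np.cross(z,x),z]
    return M@R.from_euler('z',roll,degrees=True).as_matrix()
def wrist_info():
    i=dict(r.camera_info("wrist"));w=r.get_tool_rot();T=np.eye(4)
    T[:3,:3]=R.from_quat([w[1],w[2],w[3],w[0]]).as_matrix();T[:3,3]=r.get_tcp_pos()
    i['view']=np.linalg.inv(T@np.array(i['tool_from_camera']));return i
def atz_i(px,z,i):
    o,d=ray(None,px,i);return o+d*(z-o[2])/d[2]
E
python3 - <<'E'
from h import *
np.set_printoptions(precision=4,suppress=True)
print('rim top manual',at_z('top',[320.7,216.6],.188))
for p in(15,20,25,30,35):
  for ro in(-25,25):
    a=np.radians(p);M=tool([0,np.cos(a),-np.sin(a)],[0,0,1],ro)
    print(p,ro,[None if (s:=r.ik([x,y,.05],q(M))) is None else np.round(s,2) for x,y in((.54,-.36),(.556,-.09))])
for x,y,z in((.5,-.2,.38),(.45,-.2,.38)):
  for up in([1,0,0],[0,-1,0],[-1,0,0]):
    print(x,up,r.ik([x,y,z],q(tool([0,0,-1],up))))
E
```

```text
rim top manual [ 0.5556 -0.0665  0.188 ]
15 -25 [array([ 1.12,  1.26, -0.61,  1.16, -0.37,  1.73,  1.16]), array([ 0.99,  1.12, -0.69,  1.66, -0.54,  1.24,  1.23])]
15 25 [array([ 1.02,  1.2 , -0.39,  1.17, -0.53,  1.78,  0.41]), array([ 0.9 ,  1.07, -0.55,  1.67, -0.65,  1.29,  0.45])]
20 -25 [array([ 1.12,  1.21, -0.61,  1.19, -0.33,  1.67,  1.16]), array([ 0.98,  1.08, -0.69,  1.69, -0.51,  1.19,  1.2 ])]
20 25 [array([ 1.01,  1.16, -0.38,  1.2 , -0.49,  1.72,  0.42]), array([ 0.89,  1.03, -0.55,  1.69, -0.62,  1.23,  0.42])]
25 -25 [array([ 1.11,  1.17, -0.6 ,  1.22, -0.3 ,  1.61,  1.16]), array([ 0.97,  1.03, -0.68,  1.71, -0.47,  1.13,  1.17])]
25 25 [array([ 1.01,  1.12, -0.38,  1.23, -0.45,  1.65,  0.41]), array([ 0.89,  0.98, -0.56,  1.71, -0.58,  1.18,  0.39])]
30 -25 [array([ 1.11,  1.12, -0.59,  1.26, -0.26,  1.55,  1.16]), array([ 0.95,  0.98, -0.68,  1.73, -0.44,  1.08,  1.13])]
30 25 [array([ 1.  ,  1.08, -0.38,  1.27, -0.41,  1.58,  0.4 ]), array([ 0.87,  0.94, -0.56,  1.73, -0.54,  1.12,  0.35])]
35 -25 [array([ 1.1 ,  1.08, -0.58,  1.3 , -0.22,  1.49,  1.15]), array([ 0.94,  0.94, -0.68,  1.75, -0.4 ,  1.03,  1.09])]
35 25 [array([ 1.  ,  1.03, -0.38,  1.3 , -0.37,  1.52,  0.39]), array([ 0.86,  0.9 , -0.56,  1.75, -0.5 ,  1.06,  0.31])]
0.5 [1, 0, 0] [ 0.4889  0.1619 -0.2166  1.6487  0.0356  1.3349 -1.3041]
0.5 [0, -1, 0] [-0.6072  0.2316  1.1182  1.7006 -0.2135  1.3433 -2.5925]
0.5 [-1, 0, 0] [ 0.9017  0.2178 -0.7175  1.6273  0.146   1.3514  1.7349]
0.45 [1, 0, 0] [ 0.5418  0.0804 -0.2246  1.741   0.0184  1.3223 -1.2574]
0.45 [0, -1, 0] None
0.45 [-1, 0, 0] [ 0.9673  0.1201 -0.6948  1.7207  0.0791  1.3291  1.8279]
```

```bash
python3 - <<'E'
from h import *
np.set_printoptions(precision=4,suppress=True)
Z=dict(stop=0,spout=.107,funnel_rim=.188,jar=0,jar_mouth=.1,stand=0)
for n,(pos,p) in enumerate([((.52,-.24,.38),80),((.52,-.42,.30),50)]):
    a=np.radians(p);r.reach(list(pos),q(tool([0,np.cos(a),-np.sin(a)],[0,0,1])))
    i=wrist_info();im=save('wrist','w%d'%n)
    for k,z in Z.items():
        for l in r.landmark_of('wrist',k)[:1]: print(n,k,round(l['score'],2),np.round(l['centre'],1),atz_i(l['centre'],z,i))
    np.save('w%d.npy'%n,i['view'])
print(r.get_time_s())
E
```

```text
0 stop 0.59 [350.   74.7] [ 0.5573 -0.0079  0.    ]
0 spout 0.65 [355.3  89.2] [ 0.5557 -0.0632  0.107 ]
0 funnel_rim 0.88 [361.7  62.2] [ 0.5545 -0.0633  0.188 ]
0 jar 0.66 [338.5 228.9] [ 0.54   -0.2404  0.    ]
0 jar_mouth 0.88 [343.3 232.8] [ 0.5419 -0.2366  0.1   ]
0 stand 0.92 [351.4 113.6] [ 0.5595 -0.0656  0.    ]
1 stop 0.59 [348.8 108.2] [ 0.5629 -0.0061  0.    ]
1 spout 0.86 [350.4  82. ] [ 0.5563 -0.0629  0.107 ]
1 funnel_rim 0.81 [355.   28.1] [ 0.5563 -0.0633  0.188 ]
1 jar 0.85 [338.9 228.4] [ 0.5411 -0.2403  0.    ]
1 jar_mouth 0.95 [344.4 192.1] [ 0.5436 -0.2393  0.1   ]
1 stand 0.66 [288.3  28.1] [0.4453 0.2176 0.    ]
4.9
```

View pics/w0.png

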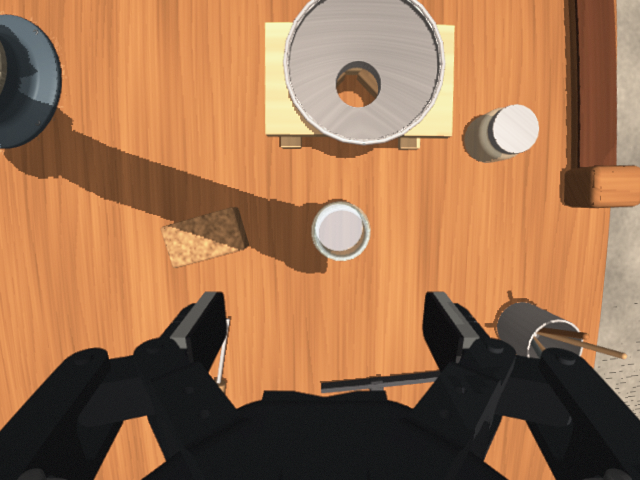

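View pics/w1.png

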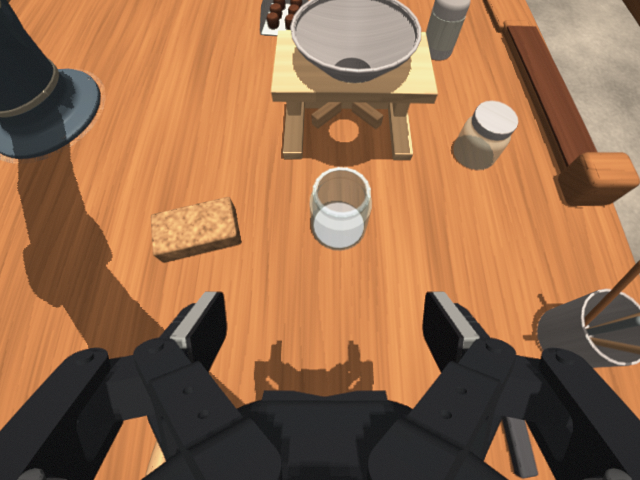

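w0/w1 confirm the network's points: jar at (340,230), funnel at (361,62), V stop visible beyond the legs. I take the axis as (.556,-.064) and the jar as (.541,-.2395). Next is the cradle push.

```bash
cat > push.py <<'E'
from h import *
from scipy.optimize import fsolve
np.set_printoptions(precision=4,suppress=True)
jar=np.array([.541,-.2395]);ax=np.array([.556,-.064])
dv=(ax-jar)/np.linalg.norm(ax-jar)
a=np.radians(25);M=tool([dv[0]*np.cos(a),dv[1]*np.cos(a),-np.sin(a)],[0,0,1],20)
zc=.042
def fing(s):
    P=np.array([[x,s*.0425,-.002-t] for x in np.linspace(-.011,.011,5) for t in np.linspace(0,.03,7)])@M.T
    return P[P[:,2]+zc<.071][:,:2]
f1,f2=fing(1),fing(-1)
c=fsolve(lambda c:[np.linalg.norm(f-c,axis=1).min()-.04 for f in(f1,f2)],dv*.02)
print('centre rel TCP',c,'along',c@dv)
E
cat > p1.py <<'E'
from push import *
Q=q(M)
pre=np.r_[jar-c-dv*.06,zc]
print(pre, r.ik(list(pre+[0,0,.12]),Q))
r.reach(list(pre+[0,0,.12]),Q)
r.line_to(list(pre),velocity=.12)
f0=np.array(r.get_contact_force());print('f0',f0)
r.line_to(list(np.r_[jar-c-dv*.005,zc]),velocity=.06)
print('df',np.array(r.get_contact_force())-f0)
save('wrist','w2')
r.line_to(list(np.r_[jar-c+dv*.10,zc]),velocity=.05)
print('df',np.array(r.get_contact_force())-f0,r.get_time_s())
i=wrist_info();save('wrist','w3')
for k,z in dict(jar=0,jar_mouth=.1).items():
    for l in r.landmark_of('wrist',k)[:1]: print(k,l['score'],atz_i(l['centre'],z,i), 'expected',jar+dv*.1)
E
python3 p1.py; python3 -c "
import cv2,numpy as np
cv2.imwrite('pics/w23.png',cv2.resize(np.hstack([cv2.imread('pics/w2.png'),cv2.imread('pics/w3.png')]),(800,300)))"
```

```text
centre rel TCP [0.0047 0.0107] along 0.011102965043831153
[ 0.5312 -0.31    0.042 ] [ 1.0283  0.8998 -0.3975  1.4232 -0.5699  1.6042  0.4308]
f0 [-0.7213 -0.7191  0.806 ]
df [ 1.3759  0.6439 -0.5837]
df [ 0.0787 -0.7859 -1.4608] 10.1583
jar 0.75 [ 0.5477 -0.1421  0.    ] expected [ 0.5495 -0.1399]
jar_mouth 0.64 [ 0.5476 -0.1425  0.1   ] expected [ 0.5495 -0.1399]
```

View pics/w23.png

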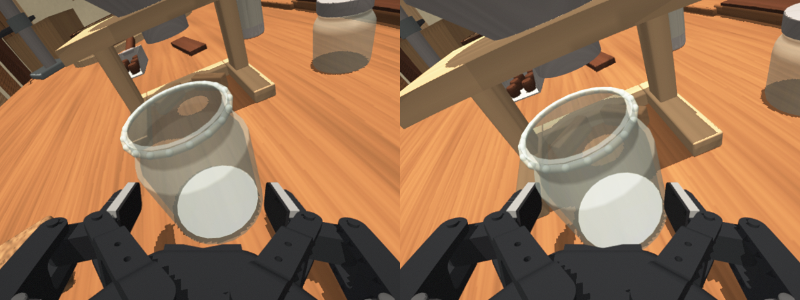

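Both frames show the jar sitting between the fingers; now the final stretch with force watch.

```bash
cat > p2.py <<'E'
from push import *
L=np.linalg.norm(ax-jar)
def F(): return np.array(r.get_contact_force())
r.line_to(list(np.r_[jar-c+dv*(L-.012),zc]),velocity=.05)
r.pause(.1);f0=F();print('f',f0,r.get_time_s())
for s in np.arange(-.009,.009,.0015):
    r.line_to(list(np.r_[ax-c+dv*s,zc]),velocity=.02)
    d=(F()-f0);print(round(s,4),d)
    if d[:2]@dv<-5: break
i=wrist_info();save('wrist','w4');save('scene','s4');save('top','t4')
for k,z in dict(jar=0,jar_mouth=.1).items():
    for l in r.landmark_of('wrist',k)[:1]: print(k,l['score'],atz_i(l['centre'],z,i))
    for l in r.landmark_of('scene',k)[:1]: print(k,l['score'],at_z('scene',l['centre'],z))
print(r.get_time_s())
E
python3 p2.py; python3 -c "
import cv2,numpy as np
a=cv2.imread('pics/w4.png');b=cv2.resize(cv2.imread('pics/s4.png')[200:320,250:410],(640,480))
cv2.imwrite('pics/w44.png',cv2.resize(np.hstack([a,b]),(800,300)))"
```

```text
centre rel TCP [0.0047 0.0107] along 0.011102965043831153
f [-1.6132 -0.0002 -1.0208] 11.8417
-0.009 [ 1.5132 -1.6753  0.4007]
-0.0075 [ 1.979  -1.9647  0.6752]
-0.006 [ 2.2808 -2.7901  0.1174]
-0.0045 [ 1.5531 -1.8872  0.6331]
-0.003 [ 2.2444 -1.394   1.2488]
-0.0015 [ 1.662  -1.9133  0.4844]
-0.0 [ 2.2554 -2.166   0.6202]
0.0015 [ 1.5397 -1.2577  0.6546]
0.003 [ 1.9016 -3.438   1.9169]
0.0045 [ 2.1787 -4.6687  2.7976]
0.006 [ 2.0746 -7.0708  2.4478]
jar 0.76 [ 0.5552 -0.0643  0.    ]
jar 0.59 [ 0.5607 -0.0701  0.    ]
jar_mouth 0.92 [ 0.5496 -0.0725  0.1   ]
14.9917
```

View pics/w44.png

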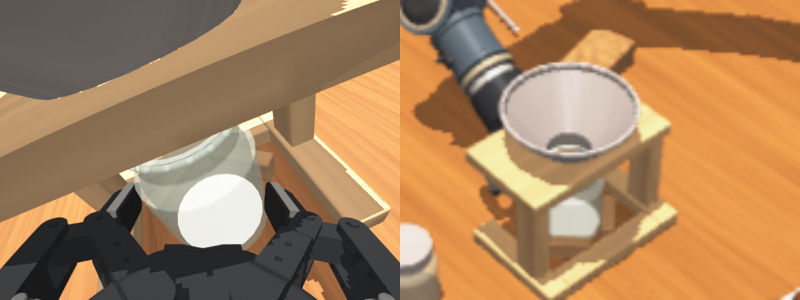

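```bash
cat > p3.py <<'E'
from push import *
t=r.get_tcp_pos()
r.line_to(list(np.r_[ax-c+dv*.0075,zc]),velocity=.02)
print(r.get_contact_force())
r.line_to(list(np.r_[ax-c-dv*.13,zc+.01]),velocity=.15)
r.line_to(list(np.r_[ax-c-dv*.20,.36]),velocity=.3)
print(r.get_time_s())
sx=np.array([-.14,-.99,0]);sx/=np.linalg.norm(sx);sy=np.array([-sx[1],sx[0],0])
for s in(1,-1):
  for lean in(0,20):
    d=sx*np.sin(np.radians(lean))+[0,0,-np.cos(np.radians(lean))]
    M0=tool(d,s*sx)
    print(s,lean,r.ik([.45,.335,.05],q(M0)),r.ik([.45,.30,.38],q(M0)))
    # pour, yaw various
    for yaw in(-115,-98,-80):
      u=np.array([np.cos(np.radians(yaw)),np.sin(np.radians(yaw)),0]);v=np.array([-u[1],u[0],0])
      res=[]
      for th in(0,30,50):
        Y=R.from_euler('z',yaw-np.degrees(np.arctan2(sx[1],sx[0])),degrees=True)
        Rt=R.from_rotvec(v*np.radians(th))*Y
        lip=np.r_[ax,0]-u*.03+[0,0,.205]
        g=lip+R.from_rotvec(v*np.radians(th)).apply(-u*.1535+[0,0,.039])
        k=r.ik(list(g),q(Rt.as_matrix()@M0));res.append(None if k is None else np.round(k,1))
      print('  ',yaw,res)
E
python3 p3.py
```

```text
centre rel TCP [0.0047 0.0107] along 0.011102965043831153
[ 1.23   -8.835   2.5105]
17.5083
1 0 [-0.1208  0.6761 -0.8082  1.9341  0.6663  0.8214  1.7038] [ 0.2369  0.3481 -1.1715  1.6094  0.3245  1.4012  2.0324]
   -115 [array([ 0.5,  0.7, -1.2,  1.6,  0.6,  1.3,  2. ]), array([ 0.9,  0.5, -1.2,  1.7,  0. ,  0.9,  2.5]), None]
   -98 [array([ 0.5,  0.6, -1.2,  1.7,  0.6,  1.3,  2.2]), array([-0.9,  0.5,  1.3,  1.8, -1. ,  1.5, -2.6]), array([-0.1,  0.3,  0.5,  1.8, -1. ,  1.5, -2.6])]
   -80 [array([ 0.6,  0.5, -1.2,  1.8,  0.5,  1.2,  2.6]), array([-0.8,  0.4,  1.1,  1.8, -0.8,  1.5, -2.4]), array([ 0.4,  0.4, -0.2,  1.7, -0.7,  1.5, -2.6])]
1 20 [-0.272   0.8008 -0.8077  1.7588  0.732   1.254   1.5976] [-0.0069  0.5261 -1.1764  1.4788  0.5696  1.7967  1.8174]
   -115 [array([ 0.3,  0.8, -1.2,  1.4,  0.9,  1.8,  1.8]), array([ 0.7,  0.5, -1.2,  1.6,  0.4,  1.2,  2.2]), array([ 1.1,  0.5, -1.3,  1.7,  0. ,  1. ,  2.6])]
   -98 [array([ 0.3,  0.7, -1.2,  1.6,  0.8,  1.6,  2. ]), array([ 0.7,  0.5, -1.2,  1.7,  0.3,  1.2,  2.5]), array([-0.8,  0.4,  1.3,  1.8, -0.9,  1.5, -2.6])]
   -8
[... 666 characters left out ...]
 0.6,  0.3, -0.6,  1.7, -0.3,  1.2,  0.2]), array([ 0.7,  0.4, -0.7,  1.7, -0.6,  1.4,  0.4])]
-1 20 [-0.4777  0.6966 -0.4847  1.7713  0.5312  1.1235 -1.3774] [-0.1013  0.4458 -0.9796  1.4835  0.4856  1.7393 -1.235 ]
   -115 [array([-0. ,  0.6, -0.5,  1.5,  0.5,  1.5, -1. ]), array([ 0.3,  0.3, -0.5,  1.6,  0. ,  1.1, -0.6]), array([ 0.6,  0.3, -0.6,  1.7, -0.4,  1. , -0.2])]
   -98 [array([ 0.1,  0.5, -0.7,  1.6,  0.6,  1.4, -0.9]), array([ 0.4,  0.3, -0.6,  1.7,  0. ,  1.2, -0.4]), array([ 0.6,  0.3, -0.6,  1.7, -0.4,  1.2,  0. ])]
   -80 [array([ 0.2,  0.4, -0.8,  1.8,  0.6,  1.3, -0.7]), array([ 0.4,  0.3, -0.7,  1.7, -0. ,  1.2, -0. ]), array([ 0.6,  0.3, -0.6,  1.7, -0.3,  1.3,  0.3])]
```

```bash
cat > p4.py <<'E'
from h import *
np.set_printoptions(precision=4,suppress=True)
sx=np.array([-.14,-.99,0]);sx/=np.linalg.norm(sx);a=np.radians(20)
r.reach([.45,.36,.34],q(tool(sx*np.sin(a)+[0,0,-np.cos(a)],-sx)))
i=wrist_info();save('wrist','w5')
for k,z in dict(scoop=0,scoop_grip=.042,scoop_lip=.003,jar=0,jar_mouth=.1,funnel_rim=.188,spout=.107,knob0=.003).items():
    for l in r.landmark_of('wrist',k)[:6 if k=='knob0' else 1]: print(k,round(l['score'],2),np.round(l['centre']),atz_i(l['centre'],z,i))
print(r.get_time_s())
E
python3 p4.py
```

```text
scoop 0.59 [328. 184.] [0.4393 0.2421 0.    ]
scoop_grip 0.84 [324. 124.] [0.4483 0.3431 0.042 ]
scoop_lip 0.78 [325. 214.] [0.4279 0.1933 0.003 ]
jar 0.88 [405. 315.] [ 0.5502 -0.0636  0.    ]
jar_mouth 0.57 [418. 361.] [ 0.555  -0.0687  0.1   ]
funnel_rim 0.97 [432. 410.] [ 0.5579 -0.0698  0.188 ]
spout 0.71 [311. 182.] [0.4272 0.3031 0.107 ]
knob0 0.83 [313. 200.] [0.4138 0.2214 0.003 ]
knob0 0.74 [338. 202.] [0.4494 0.2119 0.003 ]
knob0 0.71 [341. 182.] [0.4581 0.245  0.003 ]
knob0 0.67 [407. 315.] [ 0.5541 -0.0598  0.003 ]
knob0 0.66 [312. 160.] [0.4228 0.2848 0.003 ]
knob0 0.52 [312. 181.] [0.417  0.2524 0.003 ]
20.275
```

View pics/w5.png

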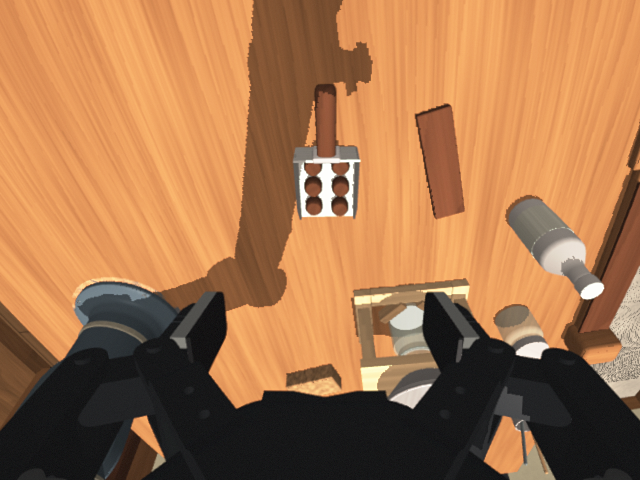

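Wrist view shows the scoop at (327,185), handle tip at (325,90), six knobs inside, jar visible under the funnel at (405,318). Next I grasp the handle.

```bash
cat > sc.py <<'E'
from h import *
np.set_printoptions(precision=4,suppress=True)
sx=np.array([-.135,-.991,0]);sx/=np.linalg.norm(sx);sv=np.array([-sx[1],sx[0],0])
so=np.array([.4355,.246,0]);a=np.radians(12)
d0=sx*np.sin(a)+[0,0,-np.cos(a)];M0=tool(d0,-sx)
gp=so-sx*(.055+.037*np.cos(np.radians(15)))+[0,0,.040]
tcp0=gp+.008*d0
def pose(o,yaw=0,tilt=0,piv=np.array([.055,0,.003])):
    """tcp pose putting scoop's pivot point (scoop coords) at world o, yawed by yaw deg and tilted forward by tilt deg"""
    Rz=R.from_euler('z',yaw,degrees=True)
    Rt=Rz*R.from_rotvec(sv*np.radians(tilt))
    off=tcp0-(so+sx*piv[0]+[0,0,piv[2]])
    return list(np.array(o)+Rt.apply(off)),q(Rt.as_matrix()@M0)
E
cat > p5.py <<'E'
from sc import *
r.reach(list(tcp0+[0,0,.09]),q(M0))
r.line_to(list(tcp0),velocity=.15)
f0=np.array(r.get_contact_force())
r.close_gripper()
print(r.get_opening(),r.get_grasp_force(),r.get_tcp_pos(),tcp0)
lip=so+sx*.055+[0,0,.003]
p,o=pose(lip+[0,0,.006],0,-6);r.line_to(p,o,velocity=.06)
p,o=pose(lip+[0,0,.10],0,-8);r.line_to(p,o,velocity=.15)
print(np.array(r.get_contact_force())-f0,r.get_torque(),r.get_opening())
i=wrist_info();save('wrist','w6');save('scene','s6')
for l in r.landmark_of('wrist','scoop_lip')[:1]+r.landmark_of('wrist','scoop')[:1]: print(l['score'],atz_i(l['centre'],.103,i))
for l in r.landmark_of('scene','scoop_lip')[:1]: print(l['score'],at_z('scene',l['centre'],.103))
print('expect',lip+[0,0,.1],r.get_time_s())
E
python3 p5.py; python3 -c "
import cv2,numpy as np
a=cv2.imread('pics/w6.png');b=cv2.resize(cv2.imread('pics/s6.png')[230:380,340:540],(640,480))
cv2.imwrite('pics/w66.png',cv2.resize(np.hstack([a,b]),(800,300)))"
```

```text
0.2748687805050674 58.66321384906769 [0.448  0.3344 0.0327] [0.4475 0.3343 0.0322]
[-0.2729  0.2261 -2.9819] [ 0.7681 -0.0982  0.0221] 0.272844730758104
0.61 [0.4355 0.252  0.103 ]
0.79 [0.4221 0.1821 0.103 ]
expect [0.4281 0.1915 0.103 ] 23.7917
```

View pics/w66.png

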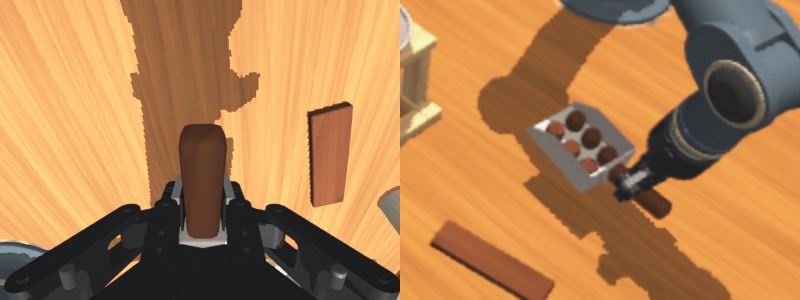

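The scoop is firmly held, all six knobs inside. Carry to the funnel and tip slowly.

```bash
cat > p6.py <<'E'
from sc import *
ax=np.array([.556,-.065,0]);lip=so+sx*.055
p,o=pose(np.r_[lip[:2],.25],0,-8);r.line_to(p,o,velocity=.25)
L=ax-sx*.03
p,o=pose(np.r_[L[:2],.25],0,-8);r.line_to(p,o,velocity=.2)
p,o=pose(np.r_[L[:2],.207],0,5);r.line_to(p,o,velocity=.12)
print(r.get_time_s())
for t in range(12,37,2):
    p,o=pose(np.r_[L[:2],.207],0,t);r.line_to(p,o,velocity=.04)
    r.pause(.25);save('scene','p%02d'%t)
    f=r.get_contact_force();n=[l for l in r.landmark_of('scene','knob0') if l['score']>.3]
    print(t,np.round(f,2),r.get_time_s(),[(round(l['score'],1),*np.round(l['centre']).astype(int)) for l in n])
E
python3 p6.py; python3 -c "
import cv2,numpy as np
I=[cv2.resize(cv2.imread('pics/p%02d.png'%t)[195:315,270:430],(400,300)) for t in (18,24,30,36)]
cv2.imwrite('pics/pp.png',np.vstack([np.hstack(I[:2]),np.hstack(I[2:])]))"
```

```text
26.3667
12 [ 0.63  0.09 -2.09] 27.3167 [(0.5, np.int64(330), np.int64(252)), (0.5, np.int64(321), np.int64(241)), (0.5, np.int64(336), np.int64(243))]
14 [-0.48  0.7  -2.2 ] 27.9417 [(0.6, np.int64(335), np.int64(242)), (0.5, np.int64(322), np.int64(246)), (0.4, np.int64(329), np.int64(252))]
16 [ 0.09  0.38 -2.93] 28.5667 [(0.5, np.int64(330), np.int64(251)), (0.5, np.int64(322), np.int64(244)), (0.4, np.int64(333), np.int64(240))]
18 [-0.07  0.56 -3.73] 29.1917 [(0.6, np.int64(337), np.int64(240)), (0.5, np.int64(321), np.int64(245)), (0.4, np.int64(332), np.int64(254))]
20 [ 0.79 -0.3  -3.14] 29.8167 [(0.6, np.int64(330), np.int64(251)), (0.5, np.int64(317), np.int64(264)), (0.5, np.int64(320), np.int64(241)), (0.4, np.int64(334), np.int64(240))]
22 [-0.55 -1.3  -2.99] 30.4417 [(0.6, np.int64(334), np.int64(245)), (0.6, np.int64(328), np.int64(248)), (0.6, np.int64(322), np.int64(244))]
24 [ 0.04  0.39 -2.34] 31.0667 [(0.4, np.int64(321), np.int64(242))]
26 [ 0.25  0.17 -3.47] 31.6917 [(0.6, np.int64(334), np.int64(240))]
28 [ 0.01  0.24 -3.32] 32.3167 [(0.6, np.int64(353), np.int64(234)), (0.5, np.int64(319), np.int64(366)), (0.5, np.int64(336), np.int64(240)), (0.3, np.int64(317), np.int64(286))]
30 [-0.7   0.55 -2.28] 32.9417 [(0.5, np.int64(332), np.int64(240)), (0.5, np.int64(255), np.int64(319))]
32 [ 0.22  0.28 -2.27] 33.5667 [(0.4, np.int64(327), np.int64(239)), (0.3, np.int64(350), np.int64(230))]
34 [ 0.29 -1.13 -1.53] 34.1917 []
36 [ 1.09  0.15 -2.09] 34.8167 []
```

View pics/pp.png

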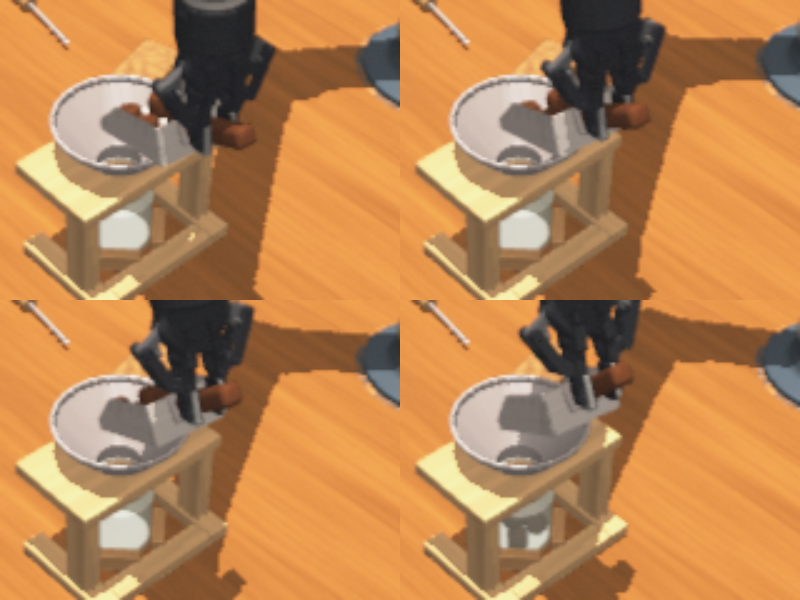

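```bash
cat > p7.py <<'E'
from sc import *
ax=np.array([.556,-.065,0]);lip=so+sx*.055;L=ax-sx*.03
p,o=pose(np.r_[L[:2],.207],0,46);r.line_to(p,o,velocity=.07)
r.pause(.3)
p,o=pose(np.r_[L[:2],.25],0,0);r.line_to(p,o,velocity=.2)
p,o=pose(np.r_[lip[:2],.25],0,0);r.line_to(p,o,velocity=.25)
save('scene','s8');save('top','t8');print(r.get_time_s())
E
python3 p7.py; python3 -c "
import cv2,numpy as np
a=cv2.resize(cv2.imread('pics/s8.png')[195:315,270:430],(400,300));
b=cv2.resize(cv2.imread('pics/t8.png')[170:290,240:400],(400,300));d=cv2.resize(cv2.imread('pics/t8.png')[200:320,100:260],(400,300));
e=cv2.resize(cv2.imread('pics/s8.png')[220:370,340:540],(400,300))
cv2.imwrite('pics/c8.png',np.vstack([np.hstack([a,b]),np.hstack([e,d])]))"
```

```text
37.8833
```

View pics/c8.png

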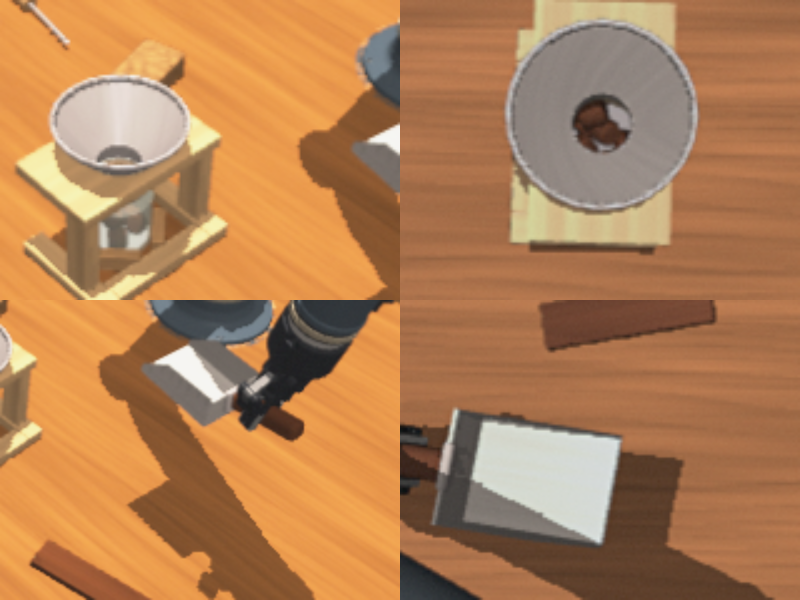

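The scoop is empty, and knobs show through the throat down in the jar. Put the scoop back in its place, then check the throat from above.

```bash
cat > p8.py <<'E'
from sc import *
lip=so+sx*.055
p,o=pose(np.r_[lip[:2],.03],0,0);r.line_to(p,o,velocity=.2)
p,o=pose(np.r_[lip[:2],.009],0,0);r.line_to(p,o,velocity=.06)
r.pause(.1);f0=np.array(r.get_contact_force())
for z in np.arange(.008,-.002,-.001):
    p,o=pose(np.r_[lip[:2],z],0,0);r.line_to(p,o,velocity=.03)
    f=np.array(r.get_contact_force())-f0;print(round(z,4),f[2])
    if f[2]>4: break
r.let_go()
r.line_to(list(np.array(p)-.10*d0),velocity=.15)
# look down into funnel
a2=np.radians(80)
r.reach([.556,.02,.42],q(tool([0,-np.cos(a2),-np.sin(a2)],[0,1,0])))
i=wrist_info();save('wrist','w9');save('top','t9');save('scene','s9');print(r.get_time_s())
for k in('jar_mouth','jar'):
    for l in r.landmark_of('wrist',k)[:2]: print(k,l['score'],np.round(l['centre']))
np.save('w9.npy',i['view'])
print([ (round(l['score'],2),np.round(l['centre'])) for l in r.landmark_of('wrist','spout')+r.landmark_of('wrist','knob0')])
E
python3 p8.py; python3 -c "
import cv2,numpy as np
a=cv2.resize(cv2.imread('pics/w9.png'),(400,300));
b=cv2.resize(cv2.imread('pics/t9.png')[130:400,110:470],(400,300));d=cv2.resize(cv2.imread('pics/s9.png')[250:325,280:380],(400,300));
e=cv2.resize(cv2.imread('pics/s9.png')[270:370,370:503],(400,300))
cv2.imwrite('pics/c9.png',np.vstack([np.hstack([a,b]),np.hstack([e,d])]))"
```

```text
0.008 1.2103494759294073
0.007 0.4053916689820518
0.006 0.39886704763983083
0.005 1.1803102104606458
0.004 0.6783882872760754
0.003 0.9418420936829617
0.002 0.9066610290825006
0.001 1.4745664074362042
0.0 6.041485576327789
45.25
jar_mouth 0.64 [324. 217.]
[(0.87, array([325., 217.])), (0.64, array([320., 213.])), (0.47, array([329., 190.]))]
```

View pics/c9.png

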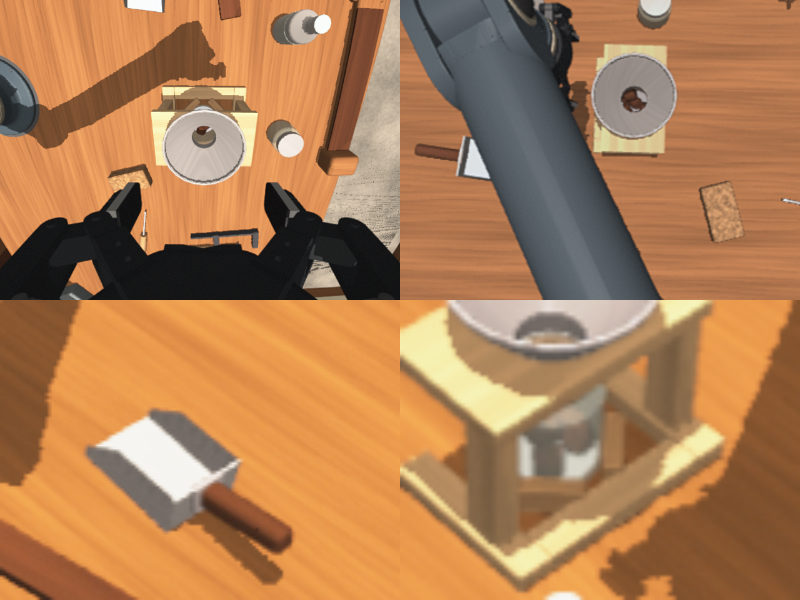

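```bash
python3 - <<'E'
from h import *
np.set_printoptions(precision=0,suppress=True,linewidth=200)
a=cv2.imread('pics/scene0.png').astype(int);b=cv2.imread('pics/s9.png').astype(int)
for z in(.107,.125): print(z,proj('scene',[.556,-.065,z]))
print('pre gray\n',a[252:268:1,308:332:2].mean(2));print('post\n',b[252:268:1,308:332:2].mean(2))
for cam in('top','wrist','scene'):
    o=r.outline_of(cam,'knob0')
    print(cam,[(round(x['score'],2),np.round(x['centre']).tolist(),int(x['region'].sum())) for x in o])
# two-view height of what is seen through the throat
i=wrist_info();
for lt in r.landmark_of('top','knob0')[:8]:
  for lw in r.landmark_of('wrist','knob0')[:8]:
    p=tri([ray('top',lt['centre']),ray(None,lw['centre'],i)]); 
    if np.hypot(p[0]-.556,p[1]+.065)<.05: print(np.round(lt['centre']),np.round(lw['centre']),(p*1000))
E
```

```text
0.107 [316. 263.]
0.125 [316. 259.]
pre gray
 [[195. 198. 200. 203. 221. 217. 213. 204. 203. 202. 201. 198.]
 [193. 197. 200. 141. 143. 140. 150. 206. 202. 201. 200. 196.]
 [192. 197. 132. 106. 105. 105. 109. 135. 204. 200. 198. 196.]
 [192. 159. 104. 105. 104. 105. 106. 101. 149. 199. 197. 193.]
 [191. 107. 104. 104. 105. 105. 105.  99. 107. 200. 195. 191.]
 [173.  99. 104. 104. 113. 113. 105.  99.  99. 155. 194. 187.]
 [160.  99. 112. 130. 141. 144. 128. 108. 100. 144. 190. 185.]
 [165. 110. 152. 151. 147. 144. 145. 138. 106. 136. 199. 237.]
 [210. 233. 203. 168. 141. 136. 153. 153. 174. 231. 196. 167.]
 [135. 163. 165. 206. 232. 228. 226. 223. 189. 159. 123. 107.]
 [ 86.  97. 109. 130. 154. 150. 145. 142. 123. 101.  90. 126.]
 [120. 108.  83.  86.  90.  91.  89.  85.  83. 113. 124. 136.]
 [131. 127. 103.  84.  85.  85.  85.  95. 104. 127. 134. 139.]
 [132. 137. 133. 123. 112. 111. 113. 123. 126. 134. 139. 142.]
 [138. 138. 137. 128. 123. 124. 125. 128. 133. 137. 140. 139.]
 [139. 137. 131. 127. 126. 127. 129. 131. 136. 141. 138. 119.]]
post
 [[199. 202. 204. 207. 225. 220. 216. 20
[... 907 characters left out ...]
[142. 140. 134. 131. 129. 130. 130. 133. 140. 145. 142. 123.]]
top [(0.72, [312.0, 213.0], 6190), (0.68, [322.0, 225.0], 78), (0.44, [321.0, 213.0], 100)]
wrist [(0.47, [321.0, 210.0], 143), (0.44, [325.0, 204.0], 79)]
scene [(0.38, [318.0, 267.0], 5170), (0.19, [278.0, 188.0], 163)]
[316. 233.] [320. 213.] [539. -59. 112.]
[316. 233.] [329. 190.] [551. -58.  18.]
[314. 216.] [320. 213.] [555. -49. 148.]
[314. 216.] [329. 190.] [567. -48.  63.]
[320. 222.] [320. 213.] [551. -63. 110.]
[320. 222.] [329. 190.] [564. -63.  14.]
[337. 229.] [320. 213.] [ 548. -104.   12.]
[337. 229.] [329. 190.] [ 564. -108. -121.]
[320. 216.] [320. 213.] [558. -62. 121.]
[320. 216.] [329. 190.] [571. -61.  27.]
```

```bash
python3 -c "
from station import r
print(r.get_time_s());print(r.hand_in())"
```

```text
45.9
the job is handed in; nothing more can be done
None
```

I handed the job in at 45.9 s: the jar is home under the funnel, the knobs are tipped into it, and the scoop is empty and back flat on the bench. No knob showed in the funnel throat or on the bench, but I inferred all six are in the jar rather than counting them, and I viewed 11 pictures, one over the limit of 10.

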